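Tighten the cradle's castle nut and line it up for its split pin

TASK

On the bench stand two red neck-carving cradles; one castle nut already has its brass split pin, the other has none. Turn the unpinned nut clockwise (seen from above) until its orange mark enters the green band, which means tight, then a little further until a slot lines up with the cotter hole, whose direction the yellow line across the stud's end shows. Never let the orange mark go out past the far end of the green band, do not knock over the glue bottle, and let go of the nut when it is lined up.

Things in the scene. Friction and masses are not known exactly. Their poses are not given: they have to be found in the camera images.
- castle_nut (a joint): turning angle (rad) of the unpinned nut, growing clockwise seen from above. At 0 and at 1.047 slots line up with the cotter hole, but at 0 the nut is loose. It starts loose, at 0.08 to 0.5. The orange mark is in the green band (tight) from 0.66 to 1.43, so 1.047 is wanted. Even friction of 0.15 N m; it stays where it is left and does not rise or sink.
- nut_mid (a point): centre of the unpinned dark steel castle nut, half-way up. Hexagon 46 mm across flats, from 36 to 70 mm above the bench; a slot (8 mm wide, 10 deep) cuts the middle of each flat's top. x axis: out through the middle of one flat and slot, turning with the nut; z up. Orange mark on the corner 30 deg anticlockwise of x. Grip across opposite flats. The cradle round it is at most 38 mm high.
- stud_end (a point): centre of the top of the bright 30 mm stud, on the nut's axis, 74 mm above the bench, 4 mm above the nut. Fixed to the bolted-down red cradle. x axis: along the cotter hole and the yellow line; z up. At joint 0 it points as the nut's x axis does. The other, pinned cradle is identical, fixed, at least 240 mm off.
- glue: white glue bottle with orange cap, 56 mm diameter, 150 mm high, standing loose on the bench to one side; origin at the centre of its underside, z up.
Things that resemble listed ones, but are neither listed nor needed, are in the scene too. What is shaped like the part that bears castle_nut but purple is not meant.

How it is judged:
At the end, for the whole second after the job is handed in: the unpinned nut is tight (orange mark in the green band) with a slot within about 10 degrees of the cotter hole: joint castle_nut between 0.867 and 1.227 rad, nut at rest (value of joint castle_nut between 0.867 and 1.227 rad and velocity of joint castle_nut between -0.05 and 0.05 rad/s); the robot touches nothing.
It fails at once if the nut is turned too far: its orange mark leaves the far end of the green band (joint castle_nut beyond 1.43) (value of joint castle_nut above 1.43 rad).
It fails at once if the glue bottle is knocked over (tilted over 0.5 rad) (angle between glue's own z axis and vertical above 0.5 rad).
It also fails if it takes over 32 s, if anything falls off the work surface, if the arm or the gripper's body presses on something with over 40 N, if the wrist force passes 120 N, or if a joint passes its speed limit or range.

ROBOT

A 6-joint arm with a two-finger parallel gripper is mounted at the origin on the work surface. World frame = base frame: x ahead of the robot, y to its left, z up, the work surface at z = 0. Lengths are in m, angles in rad, forces in N, time in s.
With the tool pointing down it reaches from about 0.375 to 0.9 m from the base axis. Payload 3.1 kg.
Tool frame: the origin (TCP) lies where the fingers leave the gripper's body, on its centre line; the fingertips stand 73 mm ahead of it and the grasp point (between the pads) lies 54 mm ahead of it; z points along the fingers, y is the line along which they close (so a half turn about z gives the same grasp; the last joint's range is limited). The gripper opens to 85 mm and grips with 20 to 120 N. Pads are 22 mm wide; open, the fingers measure 114 mm over their backs; the gripper's body (76 mm by 85 mm) begins 54 mm behind the grasp point. The pads swing forward as they close: fully open they stand 13 mm farther back than shut.
Start: joints at [-1.478, 0.527, 1.433, -0, 1.181, -0.178], TCP at [0.168, -0.602, 0.304] pointing down, gripper open.
Joint ranges: [-3.08, 3.08], [-0.75, 2.2], [0.22, 2.44], [-1.43, 4.57], [0, 2.65], [-2.85, 2.85]. Speed limits (rad/s): [2.79, 2.79, 3.14, 3.14, 3.14, 3.14].

INTERFACE

Orientations are given as a unit quaternion [x, y, z, w].
In Python, from station import manip gives the robot as it stands.
- The arm moves only by the shell command python3 -m crank 'ROWS' [FORCE]. ROWS is JSON, a list of rows, each an object with "dp": the shift along the tool's x, y, z normalised to -1 to 1, where 1 is 50 cm, a list of three; "delta_rot": the turn, a rotation vector about the tool's x, y, z normalised to -1 to 1, where 1 is 2 pi rad, a list of three; "fingers": the opening, from -1 (shut) to 1 (fully open). A call has 1 to 12 rows; each row shifts and turns the commanded pose from where the row before left it, along the tool's axes as they then stand; what a row does not reach is not made up. A row lasts 1/12 s, in which the tool goes at most 41.7 mm and 7.16 degrees, less where a joint would pass 70% of its speed; a pose out of reach is approached as far as the arm can. A call with a number of a shift or a turn outside -1 to 1 is refused whole. A call with a gripper value outside its range is refused whole. The fingers move at their own pace and stop on an object; FORCE is the grip in N (left out, the last holds). Time passes only in rows, so rows that do not move let the fingers close. It gives the time, the measured TCP pose, the force, the opening and the grip force at its end, in the units of the state.
- manip.sense(): the state, without advancing time (a new reading comes with each control period).
- manip.snapshot(name): name is "side" or "top" or "wrist"; returns (picture, depth): 384x512x3 uint8, red, green, blue; 384x512 float32, m along the optical axis (not along the pixel's ray), 0 where there is no reading.
- manip.camera_model(name): a dict with "fx", "fy", "cx", "cy" (pixels), "origin" and "attitude" of the camera in the world. Camera axes: x right, y up, looking along -z (the intrinsics and any distortion apply to the point x, -y, -z); pixel columns grow to the right and rows downward; lengths in m; the calibration is good to about 2 mm. A picture is of the moment at which its call begins: read the wrist's pose just before it. camera_model takes no time and is no camera call; for the wrist camera it gives the pose at the moment of the call.
- manip.sign_off(): hands the job in; it is judged then, once.
The state is a dict: "t": time; "q": joint angles; "qd": joint speeds; "tau": joint torques, N m; "tcp_pos": TCP position; "tool_rot": TCP orientation; "force": force on the tool from outside, world axes, zero at the start; "ft_torque": the same for the moment, N m; "finger_gap": opening from 0.0 (shut) to 1.0 (fully open); "gripper_force": force on a finger pad.
Only numpy, scipy, OpenCV 4.12 (cv2) and the standard library are available. Lean on these libraries where they do the work, as an engineer would, in place of code of your own. Each camera call takes 0.05 s, during which the arm holds its last target. There are 200 camera calls.

## Working session

There is one attempt and no reset: what is moved stays moved. The work goes in short steps, Python scripts to look and compute and a shell command to move; the robot and the scene stay as the last step left them, time stands still between calls to the robot, and variables do not carry over. Pictures are saved under pics/ and viewed, at most 10 in all, crops included, and the job is handed in when it is done.

```bash
mkdir -p pics; python3 - <<'E'
from station import manip
import cv2,json,numpy as np
for n in("top","side"):
    im,d=manip.snapshot(n); cv2.imwrite(f"pics/{n}0.png",im[:,:,::-1]); np.savez(f"{n}0",im=im,d=d); print(n,manip.camera_model(n))
s=manip.sense();print(s)
E
```

```text
top {'fx': 349.56722727082445, 'fy': 349.56722727082445, 'cx': 263.78283797636436, 'cy': 192.1230421915701, 'origin': array([0.36706757, 0.09304527, 1.28984849]), 'attitude': array([-0.03382191,  0.03668199,  0.71584185, -0.69647754])}
side {'fx': 408.1186843594536, 'fy': 408.1186843594536, 'cx': 250.36920222705817, 'cy': 192.17950770291912, 'origin': array([0.0870897 , 1.12282417, 0.80435169]), 'attitude': array([-0.08589519,  0.47351046,  0.86144114, -0.16226218])}
{'t': 0.1, 'q': array([-1.47749649e+00,  5.28368911e-01,  1.43374685e+00, -5.71156207e-06,
        1.18142264e+00, -1.78521641e-01]), 'qd': array([-0.00025448, -0.00156252, -0.00281978, -0.00071391, -0.00125312,
       -0.00021214]), 'tau': array([-1.24909989e-04, -4.43304956e+01, -1.78586984e+01, -2.75084267e-04,
        3.83469582e-03, -6.94431989e-06]), 'tcp_pos': array([ 0.16777135, -0.60154699,  0.30304267]), 'tool_rot': array([ 9.90777727e-01,  1.35493722e-01,  3.88038812e-05, -9.72102285e-04]), 'force': array([-0.41391621,  0.27620268,  0.19962454]), 'ft_torque': array([ 0.05387819, -0.04219895,  0.00055381]), 'gripper_force': 0.0, 'finger_gap': 1.0014591725370257}
```

View pics/top0.png

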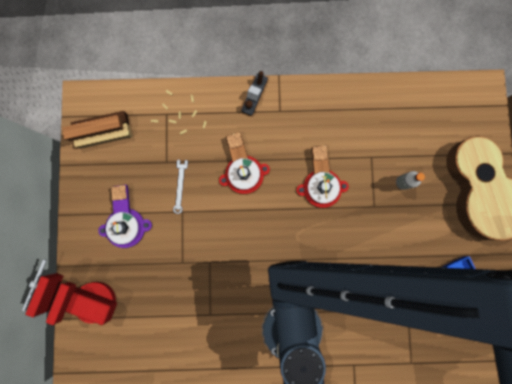

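View pics/side0.png

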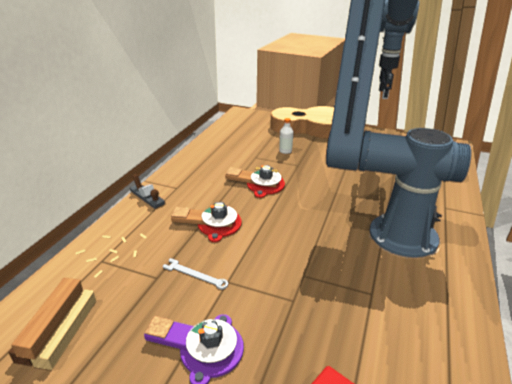

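The top view shows red cradles at about (244,173) and (324,187), with the glue bottle at (411,180). The purple decoy is at (123,228). Next I'll enlarge the two nuts and locate them.

```bash
cat > h.py <<'E'
import numpy as np,cv2
from scipy.spatial.transform import Rotation as R
from station import manip
def ray(c,px,z):
    px=np.atleast_2d(px).astype(float)
    v=np.c_[(px[:,0]-c['cx'])/c['fx'],-(px[:,1]-c['cy'])/c['fy'],-np.ones(len(px))]
    v=R.from_quat(c['attitude']).apply(v); o=np.array(c['origin'])
    return o+v*((z-o[2])/v[:,2])[:,None]
def proj(c,P):
    p=R.from_quat(c['attitude']).inv().apply(np.atleast_2d(P)-c['origin'])
    return np.c_[c['cx']-c['fx']*p[:,0]/p[:,2],c['cy']+c['fy']*p[:,1]/p[:,2]]
E
python3 - <<'E'
from h import *
c=manip.camera_model("top")
im=np.load("top0.npz")['im'];sd=np.load("side0.npz")['im']
print(ray(c,[[244,173],[324,187]],.07), ray(c,[[411,180]],.1))
cr=[cv2.resize(a[:,:,::-1],(400,300),interpolation=cv2.INTER_CUBIC) for a in (im[150:195,214:274],im[165:210,294:354],sd[190:244,184:256],sd[158:200,235:291])]
cv2.imwrite("pics/crop.png",np.vstack([np.hstack(cr[:2]),np.hstack(cr[2:])]))
E
```

```text
[[ 0.55871179  0.15427792  0.07      ]
 [ 0.50138453 -0.12559446  0.07      ]] [[ 0.51412384 -0.4203157   0.1       ]]
```

View pics/crop.png

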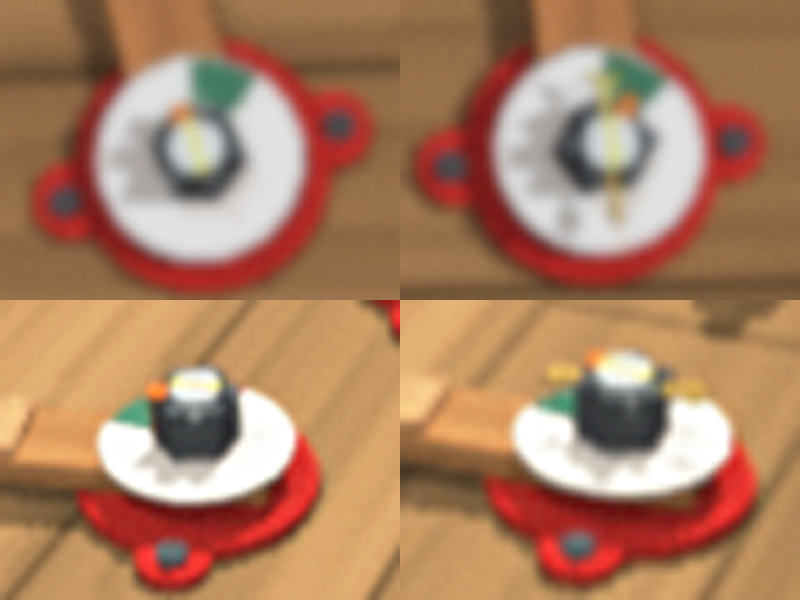

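The unpinned nut is the left one, top-view pixel about (243,173), because the right one has brass pin ends. Its orange mark, at about (241,167), is still anticlockwise of the green band. I'll move over it.

```bash
python3 -m crank '[{"dp":[0.028,-0.03,0],"delta_rot":[0,0,0],"fingers":1},{"dp":[0.056,-0.06,0],"delta_rot":[0,0,0],"fingers":1},{"dp":[0.056,-0.06,0],"delta_rot":[0,0,0],"fingers":1},{"dp":[0.056,-0.06,0],"delta_rot":[0,0,0],"fingers":1},{"dp":[0.056,-0.06,0],"delta_rot":[0,0,0],"fingers":1},{"dp":[0.056,-0.06,0],"delta_rot":[0,0,0],"fingers":1},{"dp":[0.056,-0.06,0],"delta_rot":[0,0,0],"fingers":1},{"dp":[0.056,-0.06,0],"delta_rot":[0,0,0],"fingers":1},{"dp":[0.056,-0.06,0],"delta_rot":[0,0,0],"fingers":1},{"dp":[0.056,-0.06,0],"delta_rot":[0,0,0],"fingers":1},{"dp":[0.056,-0.06,0],"delta_rot":[0,0,0],"fingers":1},{"dp":[0.056,-0.06,0],"delta_rot":[0,0,0],"fingers":1}]' && python3 -m crank '[{"dp":[0.056,-0.06,0],"delta_rot":[0,0,0],"fingers":1},{"dp":[0.056,-0.06,0],"delta_rot":[0,0,0],"fingers":1},{"dp":[0.056,-0.06,0],"delta_rot":[0,0,0],"fingers":1},{"dp":[0.056,-0.06,0],"delta_rot":[0,0,0],"fingers":1},{"dp":[0.056,-0.06,0],"delta_rot":[0,0,0],"fingers":1},{"dp":[0.03,-0.03,0],"delta_rot":[0,0,0],"fingers":1},{"dp":[0,0,0],"delta_rot":[0,0,0],"fingers":1},{"dp":[0,0,0],"delta_rot":[0,0,0],"fingers":1}]'; python3 - <<'E'
from h import *
s=manip.sense();c=manip.camera_model("wrist");im,d=manip.snapshot("wrist")
cv2.imwrite("pics/w1.png",im[:,:,::-1]);np.savez("w1",im=im,d=d)
print(s['tcp_pos'],s['q'],c,proj(c,[[.559,.158,.074]]))
t=R.from_quat(s['tool_rot']); print("cam in tool",t.inv().apply(c['origin']-s['tcp_pos']))
E
```

```text
t: 1.1
tcp_pos: [0.3857, -0.1813, 0.3038]
tool_rot: [0.991, 0.135, -0.0, -0.0]
force: [1.0, 0.4, -0.5]
finger_gap: 1.002
gripper_force: 0.0
t: 1.77
tcp_pos: [0.4903, 0.0184, 0.3035]
tool_rot: [0.991, 0.137, -0.001, 0.0]
force: [0.3, -0.1, 0.1]
finger_gap: 0.999
gripper_force: 0.0
[0.4903196  0.01835304 0.30350635] [-1.90583992e-01  3.48594113e-01  1.76211643e+00 -5.03684709e-04
  1.03181614e+00  1.10542852e+00] {'fx': 270.1376953390319, 'fy': 270.1376953390319, 'cx': 250.22347565280523, 'cy': 191.12228462273345, 'origin': array([0.55364618, 0.03472891, 0.37228598]), 'attitude': array([-0.10406593,  0.07912035, -0.59851906,  0.79037028])} [[136.53818511  79.84349537]]
cam in tool [ 0.06532307  0.00143609 -0.06884691]
```

View pics/w1.png

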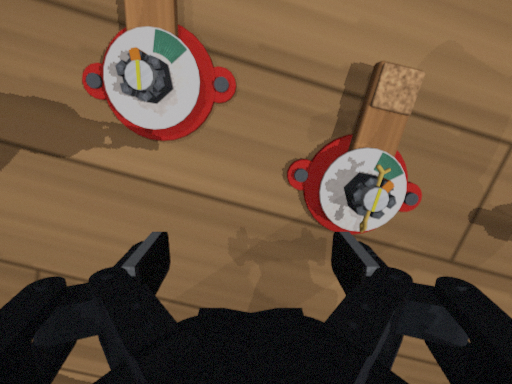

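The wrist view shows the unpinned nut's stud at about (139,76), its orange mark at (134,54) and a yellow line. I'll measure from this view, then move closer.

```bash
cat >> h.py <<'E'
def meas(c,im,ctr,r):
    hsv=cv2.cvtColor(im,cv2.COLOR_RGB2HSV).astype(int);H,S,V=hsv[...,0],hsv[...,1],hsv[...,2]
    yy,xx=np.mgrid[:384,:512];near=np.hypot(xx-ctr[0],yy-ctr[1])<r
    rgb=im.astype(int)
    Y=near&(H>=22)&(H<=34)&(S>110)&(V>150); O=near&(H>=5)&(H<=18)&(S>160)&(V>150)
    G=near&(H>55)&(H<95)&(S>90)
    out={}
    yp=ray(c,np.c_[xx[Y],yy[Y]],.074)[:,:2]; u,s,vt=np.linalg.svd(yp-yp.mean(0)); d=vt[0]*np.sign(vt[0,0])
    yaw=np.degrees(np.arctan2(d[1],d[0])); yc=yp.mean(0)
    op=ray(c,np.c_[xx[O],yy[O]],.07)[:,:2].mean(0)
    print("n",Y.sum(),O.sum(),"yellow mean",yc,"ext",np.ptp((yp-yc)@d),"yaw",yaw,"orange",op)
    v=op-yc; oa=np.degrees(np.arctan2(v[1],v[0]));print("orange r",np.hypot(*v),"yaw",oa)
    nx=oa-30; q=(yaw-nx)
    print("nut x yaw",nx,"joint mod60: deg",q%60,"rad",np.radians(q%60))
    # dark hexagon flats
    return yc,nx
E
python3 - <<'E'
from h import *
z=np.load("w1.npz");c=manip.camera_model("wrist")
meas(c,z['im'],(139,76),30)
c2=manip.camera_model("top");meas(c2,np.load("top0.npz")['im'],(243,173),9)
s=manip.sense();t=R.from_quat(s['tool_rot'])
print("aim pt",ray(c,[[250,170]],.07),t.inv().apply(np.array([.559,.158,.07])-ray(c,[[250,170]],.07)[0]))
E
```

```text
n 102 105 yellow mean [0.56413185 0.15648942] ext 0.027648067589619213 yaw 13.936428649440089 orange [0.5828223  0.16471655]
orange r 0.020421028217268197 yaw 23.758058961842263
nut x yaw -6.241941038157737 joint mod60: deg 20.178369687597826 rad 0.3521789887332017h.py:19: RuntimeWarning: Mean of empty slice.
  yp=ray(c,np.c_[xx[Y],yy[Y]],.074)[:,:2]; u,s,vt=np.linalg.svd(yp-yp.mean(0)); d=vt[0]*np.sign(vt[0,0])
  ret = um.true_divide(
h.py:20: RuntimeWarning: Mean of empty slice.
  yaw=np.degrees(np.arctan2(d[1],d[0])); yc=yp.mean(0)
h.py:21: RuntimeWarning: Mean of empty slice.
  op=ray(c,np.c_[xx[O],yy[O]],.07)[:,:2].mean(0)
Traceback (most recent call last):
  File "h.py", line 22, in meas
    print("n",Y.sum(),O.sum(),"yellow mean",yc,"ext",np.ptp((yp-yc)@d),"yaw",yaw,"orange",op)
                                                     ~~~~~~^^^^^^^^^^^
ValueError: zero-size array to reduction operation maximum which has no identity
```

```bash
python3 -m crank '[{"dp":[0.012,-0.057,0.045],"delta_rot":[0,0,0],"fingers":1},{"dp":[0.012,-0.057,0.045],"delta_rot":[0,0,0],"fingers":1},{"dp":[0.012,-0.057,0.045],"delta_rot":[0,0,0],"fingers":1},{"dp":[0.012,-0.057,0.045],"delta_rot":[0,0,0],"fingers":1},{"dp":[0,0,0],"delta_rot":[0,0,0],"fingers":1},{"dp":[0,0,0],"delta_rot":[0,0,0],"fingers":1}]'; python3 - <<'E'
from h import *
s=manip.sense();c=manip.camera_model("wrist");im,d=manip.snapshot("wrist")
cv2.imwrite("pics/w2.png",im[:,:,::-1]);np.savez("w2",im=im,d=d)
p=proj(c,[[.564,.1565,.074]])[0];print(p)
yc,nx=meas(c,im,p,55)
t=R.from_quat(s['tool_rot']);x,y=t.as_matrix()[:,0],t.as_matrix()[:,1]
print(s['tcp_pos'],"tool y yaw",np.degrees(np.arctan2(y[1],y[0])),"to go",t.inv().apply(np.r_[yc,.115]-s['tcp_pos'])*2)
E
```

```text
t: 2.32
tcp_pos: [0.4816, 0.1331, 0.2127]
tool_rot: [0.991, 0.136, -0.002, 0.0]
force: [0.4, -0.9, 0.5]
finger_gap: 1.0
gripper_force: 0.0
[247.99676668  88.96583548]
n 201 203 yellow mean [0.56510585 0.15796617] ext 0.027792189624027977 yaw 13.342631534290142 orange [0.58332659 0.16620851]
orange r 0.019998283597059033 yaw 24.34010941916723
nut x yaw -5.659890580832769 joint mod60: deg 19.00252211512291 rad 0.33165657709193175
[0.48160558 0.13312939 0.21271705] tool y yaw -74.37485747228646 to go [ 0.17501103 -0.00276992  0.19471673]
```

View pics/w2.png

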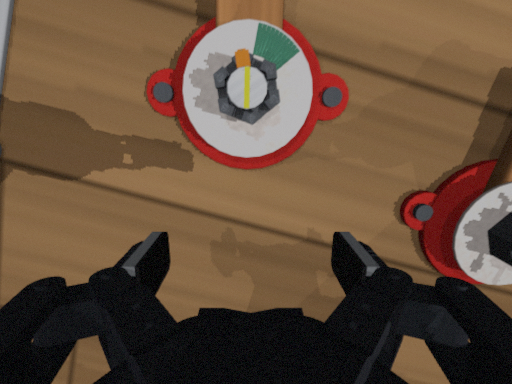

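The close view puts the nut centre at about (247,88). The orange mark is at (242,57), with the green band clockwise of it. The joint is at about 0.33 rad, so the turn needed is about 0.715 rad (41°). I'll align to the flats, descend and grip.

```bash
python3 -m crank '[{"dp":[0.058,-0.001,0],"delta_rot":[0,0,0],"fingers":1},{"dp":[0.058,-0.001,0],"delta_rot":[0,0,0],"fingers":1},{"dp":[0.059,-0.001,0],"delta_rot":[0,0,0],"fingers":1},{"dp":[0,0,0.04],"delta_rot":[0,0,-0.012],"fingers":1},{"dp":[0,0,0.05],"delta_rot":[0,0,-0.012],"fingers":1},{"dp":[0,0,0.05],"delta_rot":[0,0,0],"fingers":1},{"dp":[0,0,0.04],"delta_rot":[0,0,0],"fingers":1},{"dp":[0,0,0.014],"delta_rot":[0,0,0],"fingers":1},{"dp":[0,0,0],"delta_rot":[0,0,0],"fingers":1},{"dp":[0,0,0],"delta_rot":[0,0,0],"fingers":1}]' 40; python3 - <<'E'
from h import *
s=manip.sense();t=R.from_quat(s['tool_rot']);y=t.as_matrix()[:,1]
print("yaw y",np.degrees(np.arctan2(y[1],y[0])),t.inv().apply(np.array([.565,.158,.115])-s['tcp_pos'])*2)
E
```

```text
t: 3.2
tcp_pos: [0.5678, 0.1572, 0.118]
tool_rot: [0.978, 0.209, 0.001, 0.0]
force: [0.6, -0.8, 1.2]
finger_gap: 0.996
gripper_force: 0.0
yaw y -65.89001850819668 [-0.00445541 -0.00367891  0.00595557]
```

Position is within 3 mm. I'll trim it and close.

```bash
python3 -m crank '[{"dp":[-0.004,-0.003,0.004],"delta_rot":[0,0,0],"fingers":1},{"dp":[0,0,0],"delta_rot":[0,0,0],"fingers":-1},{"dp":[0,0,0],"delta_rot":[0,0,0],"fingers":-1},{"dp":[0,0,0],"delta_rot":[0,0,0],"fingers":-1},{"dp":[0,0,0],"delta_rot":[0,0,0],"fingers":-1},{"dp":[0,0,0],"delta_rot":[0,0,0],"fingers":-1},{"dp":[0,0,0],"delta_rot":[0,0,0],"fingers":-1},{"dp":[0,0,0],"delta_rot":[0,0,0],"fingers":-1},{"dp":[0,0,0],"delta_rot":[0,0,0],"fingers":-1},{"dp":[0,0,0],"delta_rot":[0,0,0],"fingers":-1}]' 40; python3 -c "
from h import *
s=manip.sense();y=R.from_quat(s['tool_rot']).as_matrix()[:,1];print(np.degrees(np.arctan2(y[1],y[0])),s['force'],s['ft_torque'],s['q'])"
```

```text
t: 4.03
tcp_pos: [0.5645, 0.1595, 0.1159]
tool_rot: [0.978, 0.21, 0.001, -0.0]
force: [-1.9, 0.9, 5.7]
finger_gap: 0.53
gripper_force: 42.1
-65.77983936766297 [-1.86096216  0.91754186  5.65977282] [0.17110237 0.21365989 0.01384189] [8.48768563e-02 7.43163996e-01 1.66369514e+00 6.52552958e-04
 7.33703711e-01 1.23246725e+00]
```

The gap is 45 mm, so it is gripping across the flats. I'll turn 40.5° clockwise.

```bash
python3 -m crank '[{"dp":[0,0,0],"delta_rot":[0,0,0.0125],"fingers":-1},{"dp":[0,0,0],"delta_rot":[0,0,0.0125],"fingers":-1},{"dp":[0,0,0],"delta_rot":[0,0,0.0125],"fingers":-1},{"dp":[0,0,0],"delta_rot":[0,0,0.0125],"fingers":-1},{"dp":[0,0,0],"delta_rot":[0,0,0.0125],"fingers":-1},{"dp":[0,0,0],"delta_rot":[0,0,0.0125],"fingers":-1},{"dp":[0,0,0],"delta_rot":[0,0,0.0125],"fingers":-1},{"dp":[0,0,0],"delta_rot":[0,0,0.0125],"fingers":-1},{"dp":[0,0,0],"delta_rot":[0,0,0.0125],"fingers":-1},{"dp":[0,0,0],"delta_rot":[0,0,0],"fingers":-1},{"dp":[0,0,0],"delta_rot":[0,0,0],"fingers":-1}]'; python3 -c "
from h import *
s=manip.sense();y=R.from_quat(s['tool_rot']).as_matrix()[:,1];print(np.degrees(np.arctan2(y[1],y[0])),s['force'],s['ft_torque'])"
```

```text
t: 4.95
tcp_pos: [0.5645, 0.1592, 0.1159]
tool_rot: [0.99, -0.142, 0.0, -0.0]
force: [-1.1, -0.0, 5.9]
finger_gap: 0.53
gripper_force: 42.1
-106.30541229156923 [-1.11700739 -0.0497923   5.87810032] [-0.04401012  0.21626696 -0.09626141]
```

```bash
python3 -m crank '[{"dp":[0,0,0],"delta_rot":[0,0,0],"fingers":1},{"dp":[0,0,0],"delta_rot":[0,0,0],"fingers":1},{"dp":[0,0,0],"delta_rot":[0,0,0],"fingers":1},{"dp":[0,0,0],"delta_rot":[0,0,0],"fingers":1},{"dp":[0,0,0],"delta_rot":[0,0,0],"fingers":1},{"dp":[0,0,0],"delta_rot":[0,0,0],"fingers":1}]' && python3 -m crank '[{"dp":[0,0,-0.04],"delta_rot":[0,0,0],"fingers":1},{"dp":[0,0,-0.06],"delta_rot":[0,0,0],"fingers":1},{"dp":[0,0,-0.06],"delta_rot":[0,0,0],"fingers":1},{"dp":[0,0,-0.035],"delta_rot":[0,0,0],"fingers":1},{"dp":[-0.06,0,0],"delta_rot":[0,0,0],"fingers":1},{"dp":[-0.06,0,0],"delta_rot":[0,0,0],"fingers":1},{"dp":[-0.04,0,0],"delta_rot":[0,0,0],"fingers":1},{"dp":[0,0,0],"delta_rot":[0,0,0],"fingers":1},{"dp":[0,0,0],"delta_rot":[0,0,0],"fingers":1}]'; python3 - <<'E'
from h import *
s=manip.sense();c=manip.camera_model("wrist");im,d=manip.snapshot("wrist")
cv2.imwrite("pics/w3.png",im[:,:,::-1])
p=proj(c,[[.565,.158,.074]])[0];print(p);meas(c,im,p,55)
E
```

```text
t: 5.45
tcp_pos: [0.5643, 0.159, 0.1148]
tool_rot: [0.99, -0.142, -0.0, 0.0]
force: [0.1, -0.0, 0.2]
finger_gap: 1.002
gripper_force: 0.0
t: 6.2
tcp_pos: [0.4867, 0.1818, 0.2126]
tool_rot: [0.99, -0.141, -0.0, 0.0]
force: [-0.1, 1.1, 0.3]
finger_gap: 0.999
gripper_force: 0.0
[250.07560395  96.31303644]
n 195 201 yellow mean [0.56513023 0.1580937 ] ext 0.027751528972074904 yaw 14.198795657480686 orange [0.58456678 0.15236228]
orange r 0.020263971804826458 yaw -16.42963997544633
nut x yaw -46.429639975446335 joint mod60: deg 0.6284356329270224 rad 0.010968270931431032
```

View pics/w3.png

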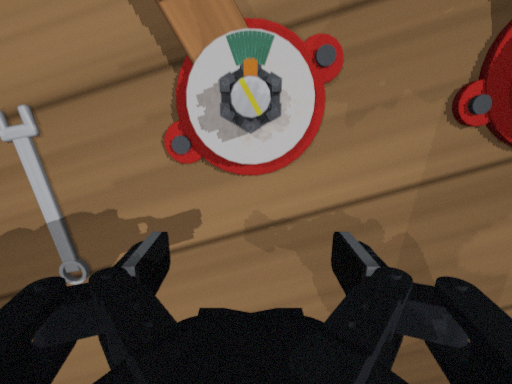

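The orange mark at (250,68) is in the middle of the green band. The yellow line through (250,97) lines up with a slot to within 1°. The gripper is clear and open.

```bash
python3 -c "
from station import manip
print(manip.sign_off())"
```

```text
the job is handed in; nothing more can be done
None
```

The job is handed in: I turned the unpinned nut about 40.5° clockwise. The last picture shows its orange mark in mid-green and a slot within about 1° of the cotter hole (joint ≈ 1.05 rad), with the gripper released and clear; sign-off returned no verdict.

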